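Take a dipstick reading on a small gear unit

ROBOT

A 6-joint arm with a two-finger parallel gripper is mounted at the origin on a cart in front of the work surface, level with it; the furniture and walls round the work are solid. World frame = base frame: x ahead of the robot, y to its left, z up, the work surface at z = 0. Lengths are in mm, angles in rad, forces in N, time in s.
With the tool pointing down it reaches from about 275 to 750 mm from the base axis. Payload 10.2 kg.
Tool frame: the origin (TCP) lies midway between the tips of the shut fingers; the grasp point (between the pads) lies 19 mm behind it; y points along the fingers, z is the direction in which the jaws open and shut, and the axes are right-handed (so a half turn about y gives the same grasp; the last joint's range is limited). The gripper opens to 85 mm and grips with 20 to 120 N. Pads are 22 mm wide; open, the fingers measure 114 mm over their backs; the gripper's body (76 mm by 85 mm) begins 54 mm behind the grasp point. The pads swing forward as they close: fully open they stand 13 mm farther back than shut.
Start: joints at [-1.492, 0.313, 1.498, -0, 1.331, -0.223], TCP at [156.038, -501.282, 231.294] pointing down, gripper open.
Joint ranges: [-2.94, 2.94], [-0.97, 2.17], [0.19, 2.56], [-1.23, 4.37], [0.02, 3.11], [-2.88, 2.88]. Speed limits (rad/s): [2.39, 2.39, 3.01, 3.14, 3.14, 3.14].

INTERFACE

Orientations are given as a 3x3 rotation matrix whose columns are the frame's x, y, z axes.
In Python, from bench import robot, viewer gives the robot as it stands.
- The arm moves only by the tool apply_moves, never from a script. Its argument "plan" is a list of rows, each a list of 5 numbers: the closure, from -1 (fully open) to 1 (shut), then the shift along the tool's x, y, z in cm, then the turn about the tool's y in degrees. In form: [[gripper, dx, dy, dz, turn], ...]. A call has exactly 5 rows; each row is the pose to reach, as a shift and turn from the pose commanded when the call began, along the tool's axes at that moment; what a row does not reach only later rows make up. A row lasts 1/8 s, in which the tool goes at most 62.5 mm and 10.7 degrees, less where a joint would pass 70% of its speed; a pose out of reach is approached as far as the arm can. A call with a gripper value outside its range is refused whole. The fingers move at their own pace and stop on an object; "squeeze" is the grip in N (left out, the last holds). Time passes only in rows, so rows that repeat a pose let the fingers close, or fill a call up. It gives the time, the measured TCP pose, the force and the opening at its end, in the units of the state.
- robot.observe(): the state, without advancing time (a new reading comes with each control period).
- viewer.get_image(name): name is "scene" or "top"; returns (picture, depth): 480x640x3 uint8, blue, green, red; 480x640 float32, mm along the optical axis (not along the pixel's ray), 0 where there is no reading.
- viewer.camera_params(name): a dict with "intrinsics" (3x3 intrinsics, pixels), "cam_to_world" (4x4, takes a point from camera to world coordinates). Camera axes: x right, y down, z forward; pixel columns grow to the right and rows downward; lengths in mm; the calibration is good to about 2 mm. A picture is of the moment at which its call begins. camera_params takes no time and is no camera call.
- robot.finish_job(): hands the job in, once; it reports no verdict.
The state is a dict: "clock": time; "qpos": joint angles; "joint_velocities": joint speeds; "joint_torque": joint torques, N m; "tcp_pos": TCP position; "orientation": TCP orientation; "wrist_force": force on the tool from outside, world axes, zero at the start; "wrist_torque": the same for the moment, N m; "opening": finger opening in mm.
Only numpy, scipy, OpenCV 4.12 (cv2) and the standard library are available. Lean on these libraries where they do the work, as an engineer would, in place of code of your own. Each camera call takes 0.05 s, during which the arm holds its last target. There are 200 camera calls.

TASK

Check the oil level of the small gear unit: take the gauge rod from its rest, push it down the unit's sloping guide tube until its collar stops fully home against the tube's mouth, without forcing it and without letting go of it, and pause there a moment. Draw it right out again and present it for reading: hold the rod level, clear of everything, with its tip over the middle of the white reading plate and a few centimetres (about 4) above it. Finish while still holding it there, do not put it down, and leave the glue bottle, the round tin and the tape measure where they are.

Things in the scene. Friction and masses are not known exactly. Their poses are not given: they have to be found in the camera images.
- gauge_rod: loose gauge rod (dipstick), 192 mm long, about 0.12 kg. Origin: on its axis at the stop face of the collar; x runs along the rod to the tip. Steel shaft 8 mm diameter from x = 0 to the tip at +85 mm; collar 26 mm diameter, x = -6 to 0; black square handle 16 x 16 mm, x = -76 to -6; 8 x 8 mm stub, x = -107 to -76. Starts level in the open-topped notches of its rest, axis 50 mm above the table
- rod_tip (a point): the tip of the gauge rod, on its axis, 85 mm ahead of the collar's stop face
- guide_tube: fixed steel guide tube on the gear unit, outside diameter 20 mm, bore 13 mm, 95 mm deep (the tip does not reach the bottom). Origin: centre of its open mouth, 108 mm above the table; x runs down the bore, 35 degrees below level. Mouth flared to 18 mm inside, rim 25 mm outside, on which the collar stops: the rod is home when its origin is at this origin, x axes along each other
- gear_unit: fixed grey gear unit that carries the guide tube, 150 x 100 mm on the table; origin on the table under it, x the heading of the tube's bore seen from above. Sump 45 mm high, round gear case up to 84 mm high centred at x = +48 mm. The tube's mouth lies at x = -72, y = 0, z = 108 mm and faces up and to -x; the space there is open
- rod_rest: fixed rest: wooden foot 190 x 60 x 8 mm (x from -117 to +73 mm) with two grey notched posts, 57 mm high and 10 mm thick, at x = +45 (under the rod's shaft) and x = -90 mm (under its stub). Origin on the table; x runs along the rod towards its tip. The rod's handle is free between the posts.
- reading_plate: fixed flat plate lying on the table, 90 (x) x 120 (y) x 15 mm, white top with a row of black scale ticks along its y. Origin: centre of its underside. Between it and the gear unit the table's fixed blue bench vice stands in the way: x 0.45 to 0.67 m, y -0.05 to 0.09 m, 0.13 m high; pass over it
- plate_middle (a point): the middle of the white top of the reading plate, 15 mm above the table
- glue_bottle: loose bystander: white glue bottle with an orange tip, 50 mm diameter, 134 mm high, origin at the centre of its foot; not to be disturbed
- wax_tin: loose bystander: round green tin, 79 mm diameter, 34 mm high, origin at the centre of its foot; not to be disturbed
- tape_measure: loose bystander: yellow and black tape measure standing on the left, beyond the rest and plate, 42 x 82 x 60 mm high, origin at the centre of its foot; not to be disturbed
- rod_grip (a point): middle of the rod's square handle, on the axis, 41 mm behind the collar's stop face (rod x = -41 mm): grip here; the handle's flat sides face the rod's y and z

How it is judged:
By the outcome, as a careful person would: the job done as asked, in the order asked, and still so for the second after the job is handed in, while the arm keeps its last pose, push and grip.
It also fails if it takes over 64 s, if anything falls off the work surface, if the arm or the gripper's body presses on something with over 40 N, if the wrist force passes 120 N, or if a joint passes its speed limit or range.

## Working session

There is one attempt and no reset: what is moved stays moved. The work goes in short steps, Python scripts to look and compute and a tool call to move; the robot and the scene stay as the last step left them, time stands still between calls to the robot, and variables do not carry over. Pictures are saved under pics/ and viewed, about 8 in all and at most 12, crops included, and the job is handed in when it is done.

Besides the shell and the picture viewer there is one more tool, called after ">>>" as name([rows], argument=value, ...), one row to a line, values as JSON. apply_moves: Moves the arm, as the interface text tells. Its arguments: {"type":"object","properties":{"plan":{"type":"array","items":{"type":"array","items":{"type":"number"}}},"squeeze":{"type":"number"}},"required":["plan"]}

```bash
ls; mkdir -p pics
python3 - <<'E'
from bench import robot, viewer
import cv2,numpy as np
s=robot.observe();print(s['clock'],s['tcp_pos'],s['orientation'],s['opening'])
for n in ['scene','top']:
    im,d=viewer.get_image(n);cv2.imwrite(f'pics/{n}0.png',im);np.save(f'pics/{n}0.npy',d)
    p=viewer.camera_params(n);print(n,p)
E
```

```text
pics
0.0 [ 156.0130614  -501.00894007  230.72984381] [[-9.54816825e-01 -1.07110933e-04  2.97194918e-01]
 [-2.97194802e-01  1.29911075e-03 -9.54815983e-01]
 [-2.83817881e-04 -9.99999150e-01 -1.27224561e-03]] 85.5783531947768
scene {'intrinsics': array([[625.15539522,   0.        , 320.13032245],
       [  0.        , 625.15539522, 249.20706604],
       [  0.        ,   0.        ,   1.        ]]), 'cam_to_world': array([[ 9.80901342e-01, -9.36434003e-02,  1.70480118e-01,
         1.59741543e+02],
       [-1.94494019e-01, -4.62518555e-01,  8.65013678e-01,
        -1.81098353e+03],
       [-2.15260402e-03, -8.81650441e-01, -4.71898153e-01,
         1.08155788e+03],
       [ 0.00000000e+00,  0.00000000e+00,  0.00000000e+00,
         1.00000000e+00]])}
top {'intrinsics': array([[577.92966562,   0.        , 328.1405915 ],
       [  0.        , 577.92966562, 232.68347623],
       [  0.        ,   0.        ,   1.        ]]), 'cam_to_world': array([[ 1.34803482e-02, -8.82533971e-01,  4.70055391e-01,
        -2.56796261e+02],
       [-9.99903598e-01, -1.34625188e-02,  3.39942582e-03,
        -2.44149881e+00],
       [ 3.32802078e-03, -4.70055902e-01, -8.82630372e-01,
         1.52107128e+03],
       [ 0.00000000e+00,  0.00000000e+00,  0.00000000e+00,
         1.00000000e+00]])}
```

View pics/scene0.png

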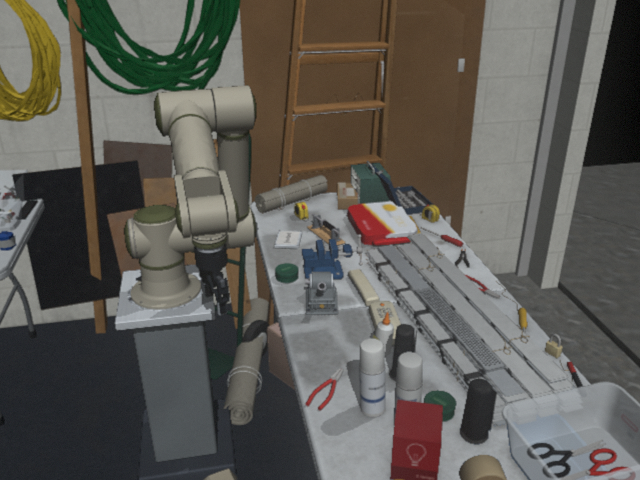

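View pics/top0.png

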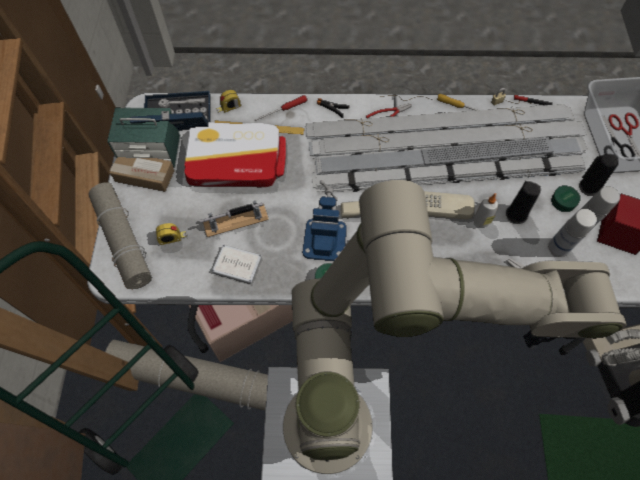

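Scene: the gear unit is at about (320,290), the vice at (322,258), the tin at (287,272) and the plate at (288,239). Top: the rest and rod are at about (235,218), the plate at (237,263), the tape at (168,233) and the vice at (325,235). The arm hides the gear unit in the top view. I'll zoom in.

```bash
cat > h.py <<'E'
import numpy as np,cv2
from bench import robot,viewer
def px2w(n,u,v,d=None,z=None):
    p=viewer.camera_params(n);K=p['intrinsics'];T=p['cam_to_world']
    r=np.stack([(np.asarray(u,float)-K[0,2])/K[0,0],(np.asarray(v,float)-K[1,2])/K[1,1],np.ones(np.shape(u))],-1)
    R=r@T[:3,:3].T;o=T[:3,3]
    s=np.asarray(d)[...,None] if d is not None else ((z-o[2])/R[...,2])[...,None]
    return o+s*R
def w2px(n,P):
    p=viewer.camera_params(n);T=np.linalg.inv(p['cam_to_world']);c=np.atleast_2d(P)@T[:3,:3].T+T[:3,3]
    q=c@p['intrinsics'].T;return q[:,:2]/q[:,2:]
E
python3 - <<'E'
from h import *
a=cv2.imread('pics/scene0.png')[205:320,265:365];b=cv2.imread('pics/top0.png')[190:290,145:285]
cv2.imwrite('pics/c1.png',cv2.resize(a,None,fx=5,fy=5,interpolation=2));cv2.imwrite('pics/c2.png',cv2.resize(b,None,fx=5,fy=5,interpolation=2))
E
```

```text
(no output)
```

View pics/c1.png

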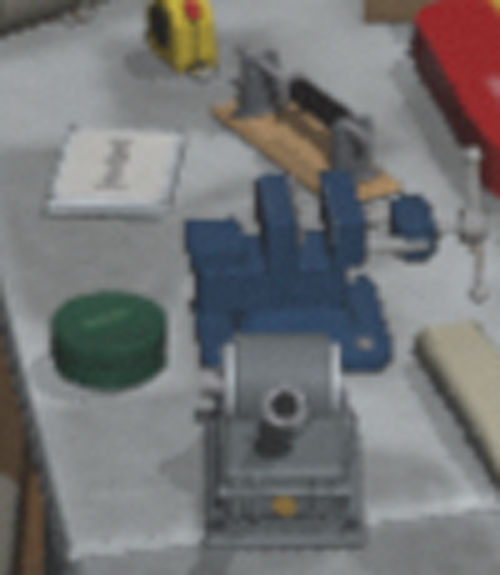

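View pics/c2.png

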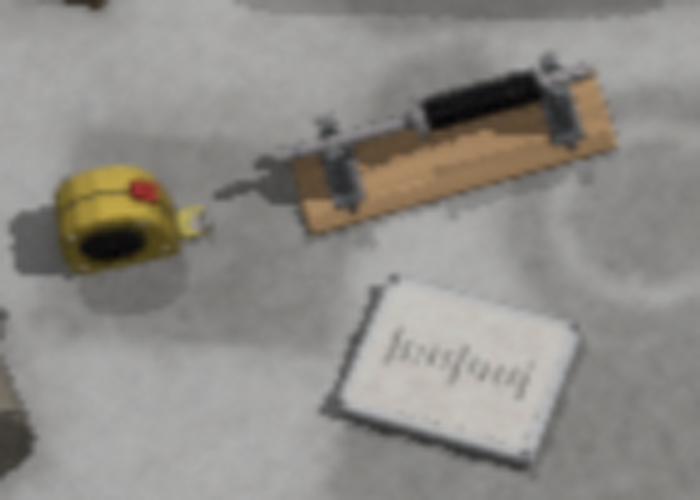

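c1: the tube mouth is at crop (285,405), which is scene px (322,286), with the bore heading away from the camera (about +y). The tin is at crop (108,338). c2: the rod runs from stub at crop (595,70) to tip at about (285,155), with the handle from (420,115) to (545,85). The plate corners are also visible.

Run:
```python
from h import *
np.set_printoptions(precision=1,suppress=True)
c=lambda x,y:(145+(x+.5)/5-.5,190+(y+.5)/5-.5)
s=lambda x,y:(265+(x+.5)/5-.5,205+(y+.5)/5-.5)
top=lambda pts,z:np.array([px2w('top',*c(*p),z=z) for p in pts])
sc=lambda pts,z:np.array([px2w('scene',*s(*p),z=z) for p in pts])
r=top([(595,70),(285,152),(545,85),(425,112)],50);print('rod stubend,tip,handle ends',r,'len',np.linalg.norm(r[0]-r[1]))
pl=top([(395,280),(578,325),(530,462),(338,405)],15);print('plate',pl,pl.mean(0),np.linalg.norm(np.diff(pl,axis=0),axis=1))
sp=sc([(75,130),(187,132),(166,210),(50,210)],15);print('plate sc',sp,sp.mean(0))
print('foot scene',sc([(215,112),(400,187)],8))
g=sc([(207,543),(366,545)],0);print('gear front',g,np.linalg.norm(g[1]-g[0]))
print('mouth',sc([(285,404)],108))
# gear depth pts above table in scene
d=np.load('pics/scene0.npy');v,u=np.mgrid[205:320,265:365];P=px2w('scene',u,v,d[205:320,265:365])
G=P[60:]; m=(G[...,2]>35)
def box(m,n):
    q=P[m];print(n,len(q),q.min(0),q.max(0))
box((P[...,2]>75)&(v>265),'gear>75')
# case ends: axis of case cylinder
im=cv2.imread('pics/scene0.png')[205:320,265:365]
hsv=cv2.cvtColor(im,cv2.COLOR_BGR2HSV)
box((hsv[...,0]>100)&(hsv[...,0]<125)&(hsv[...,1]>90)&(P[...,2]>20),'vice')
mm=(u>318)&(u<327)&(v>281)&(v<291);box(mm,'mouth px')
mm=(hsv[...,2]<60)&(P[...,2]>30)&(u>320)&(v<235);box(mm,'handle sc')
```

```text
rod stubend,tip,handle ends [[621.3 195.7  50. ]
 [562.9 372.7  50. ]
 [610.6 224.5  50. ]
 [591.1 293.6  50. ]] len 186.38495266230345
plate [[498.  307.6  15. ]
 [470.5 198.9  15. ]
 [384.2 220.1  15. ]
 [417.8 332.2  15. ]] [442.6 264.7  15. ] [112.1  88.8 117. ]
plate sc [[422.3 323.   15. ]
 [505.8 302.5  15. ]
 [469.2 180.   15. ]
 [386.3 196.8  15. ]] [445.9 250.6  15. ]
foot scene [[535.4 346.5   8. ]
 [647.8 194.6   8. ]]
gear front [[ 426.7 -229.2    0. ]
 [ 522.1 -250.7    0. ]] 97.8431929086005
mouth [[ 471.3 -251.3  108. ]]
gear>75 172 [  159.7 -1811.     75. ] [ 527.9 -114.4 1081.6]
vice 750 [  159.7 -1811.     20.1] [ 619.8   53.3 1081.6]
mouth px 72 [ 461.7 -264.5   40.2] [ 504.3 -156.9  117.9]
handle sc 49 [583.7 213.   35.1] [618.9 295.5  60.3]
```

```bash
cat >> h.py <<'E'
def go(x,y,z,head=None):
    """total shift (cm, tool axes) and turn (deg) to bring TCP to x,y,z with rod heading `head` (tool x axis along +-rod)"""
    s=robot.observe();R=s['orientation'];p=s['tcp_pos']
    h=np.degrees(np.arctan2(R[1,0],R[0,0]))
    t=0 if head is None else (h-head+90)%180-90
    print('t %.2f tcp'%s['clock'],p.round(1),'xhead %.1f'%h,'F',np.round(s['wrist_force'],1),'op %.1f'%s['opening'],'q',s['qpos'].round(2))
    print('-> d cm',(R.T@(np.array([x,y,z])-p)/10).round(2),'turn %.1f'%t)
E
python3 - <<'E'
from h import *
np.set_printoptions(precision=1,suppress=True)
c=lambda x,y:(145+(x+.5)/5-.5,190+(y+.5)/5-.5)
e=np.array([px2w('top',*c(*p),z=8) for p in [(312,235),(617,150)]]);print('foot edge',e,np.degrees(np.arctan2(*(e[0]-e[1])[1::-1])))
d=np.load('pics/top0.npy')
for u,v in [(282,165),(284,178),(280,186),(262,187),(240,187)]: print('bag',px2w('top',u,v,d[v,u]))
ds=np.load('pics/scene0.npy')
for u,v in [(286,266),(282,268),(291,268),(286,280)]: print('tin',px2w('scene',u,v,ds[v,u]))
print('tape',px2w('top',*c(115,215),z=40),'glue',px2w('top',490,203,z=130))
go(601,259,231,107)
E
```

```text
foot edge [[530.4 360.9   8. ]
 [590.7 184.5   8. ]] 108.86317831959188
bag [779.4 151.1  22.3]
bag [745.9 144.6  -0.5]
bag [710.9 154.8   7.6]
bag [710.  211.1   1.9]
bag [708.6 279.3   2.3]
tin [402.3  18.8  31.3]
tin [386.8   6.5  32.2]
tin [415.9  -4.4  35. ]
tin [394.  -32.4   7.1]
tape [525.1 468.9  40. ] glue [ 585.4 -450.1  130. ]
t 0.10 tcp [ 156.  -501.   230.8] xhead -162.7 F [ 0.5 -0.  -0.3] op 85.3 q [-1.5  0.3  1.5 -0.   1.3 -0.2]
-> d cm [-65.1   0.1 -59.3] turn -89.7
```

>>> apply_moves([
  [-0.5,-4.3,0,-3.9,-9],
  [-0.5,-8.6,0,-7.8,-18],
  [-0.5,-12.9,0,-11.7,-27],
  [-0.5,-17.2,0,-15.6,-36],
  [-0.2,-21.5,0,-19.6,-45],
])

```text
clock: 0.72
tcp_pos: [303.6, -248.5, 231.2]
orientation: [[-0.461, 0.0, 0.887], [-0.887, 0.0, -0.461], [-0.0, -1.0, 0.0]]
wrist_force: [1.3, -0.2, -0.7]
opening: 51.4
```

```bash
python3 -c "
from h import *
go(599,260,200,108.3)"
```

```text
t 0.72 tcp [ 303.6 -248.5  231.2] xhead -117.4 F [ 1.3 -0.2 -0.7] op 51.4 q [-0.99  0.01  1.85  0.    1.27 -0.51]
-> d cm [-58.74   3.13   2.78] turn -45.7
```

>>> apply_moves([
  [-0.2,-5.8,0.2,0.3,-9],
  [-0.2,-11.6,0.4,0.6,-18],
  [-0.2,-17.4,0.6,0.9,-27],
  [-0.2,-23.2,0.8,1.1,-36],
  [-0.2,-29.3,1.0,1.4,-45.5],
])

```text
clock: 1.35
tcp_pos: [452.3, 4.5, 221.2]
orientation: [[0.311, 0.0, 0.951], [-0.951, -0.0, 0.311], [0.0, -1.0, -0.0]]
wrist_force: [-0.4, -1.5, 0.4]
opening: 51.2
```

```bash
python3 -c "
from h import *
go(599,260,130,108.3)"
```

```text
t 1.35 tcp [452.3   4.5 221.2] xhead -71.9 F [-0.4 -1.5  0.4] op 51.2 q [-0.25  0.16  1.72 -0.    1.26 -0.57]
-> d cm [-19.73   9.12  21.88] turn -0.2
```

>>> apply_moves([
  [-0.2,-4.0,1.0,4.4,0],
  [-0.2,-8.0,3.0,8.8,0],
  [-0.2,-12.0,5.0,13.2,0],
  [-0.2,-16.0,7.0,17.6,0],
  [-0.2,-19.7,9.1,21.9,0],
])

```text
clock: 1.98
tcp_pos: [600.6, 259.0, 129.3]
orientation: [[0.306, -0.0, 0.952], [-0.952, -0.0, 0.306], [0.0, -1.0, -0.0]]
wrist_force: [0.9, -0.4, 0.6]
opening: 51.5
```

Run:
```python
from h import *
go(599,260,30,108.3)
a,d=viewer.get_image('scene');b,dt=viewer.get_image('top')
cv2.imwrite('pics/s1.png',a);cv2.imwrite('pics/t1.png',b);np.save('pics/t1.npy',dt);np.save('pics/s1.npy',d)
A=cv2.resize(a[205:320,285:365],None,fx=5,fy=5,interpolation=2);B=cv2.resize(b[185:285,250:390],None,fx=3,fy=3,interpolation=2)
# left: scene crop (origin 285,205 x5); right bottom: top (260..)
C=np.zeros((600,800,3),np.uint8);C[:575,:400]=A
C[:300,400:]=cv2.resize(b[180:255,190:290],(400,300),interpolation=2)   # x4 origin 190,180
C[300:600,400:]=cv2.resize(b[220:295,290:390],(400,300),interpolation=2) # x4 origin 290,220
cv2.imwrite('pics/c3.png',C)
print(w2px('top',[[471,-251,108]]))
```

```text
t 1.98 tcp [600.6 259.  129.3] xhead -72.2 F [ 0.9 -0.4  0.6] op 51.5 q [ 0.23  0.68  1.2  -0.    1.26 -0.08]
-> d cm [-0.14  9.93 -0.12] turn -0.5
[[420.42236032 241.87509557]]
```

View pics/c3.png

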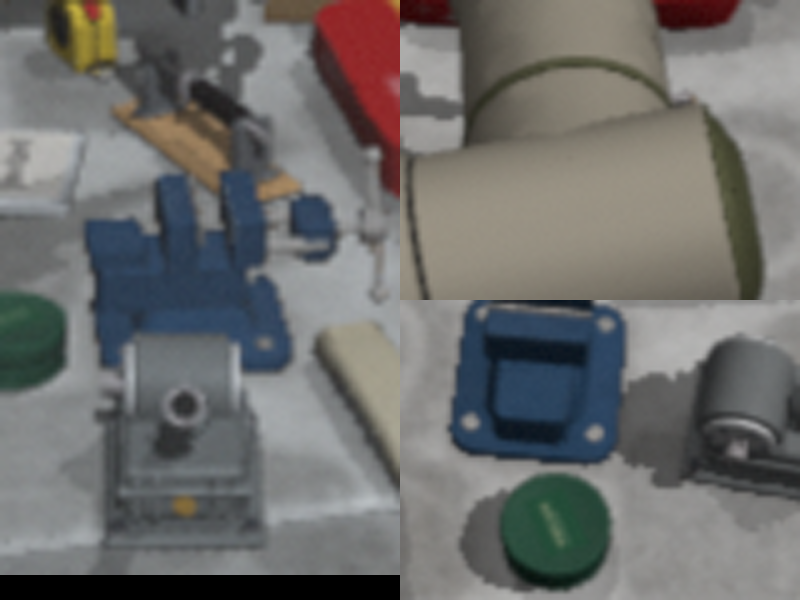

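>>> apply_moves([
  [-0.2,-0.1,4.0,-0.1,0],
  [-0.2,-0.1,7.5,-0.1,0],
  [-0.2,-0.1,9.5,-0.1,0],
  [-0.2,-0.1,9.9,-0.1,0],
  [-0.2,-0.1,9.9,-0.1,0],
])

```text
clock: 2.7
tcp_pos: [599.4, 257.8, 32.4]
orientation: [[0.305, 0.002, 0.952], [-0.952, 0.0, 0.305], [0.0, -1.0, 0.002]]
wrist_force: [-0.0, -0.4, 0.1]
opening: 51.3
```

Run:
```python
from h import *
go(599,260,30,108.3)
a=cv2.imread('pics/t1.png');C=np.zeros((600,800,3),np.uint8)
C[:]=cv2.resize(a[200:275,375:475],(800,600),interpolation=2) #x8 origin 375,200
s,_=viewer.get_image('scene');S=cv2.resize(s[205:255,300:345],(360,400),interpolation=2) # x8 origin 300,205
C[:240,:360]=S[:240]
cv2.imwrite('pics/c4.png',C)
```

```text
t 2.70 tcp [599.4 257.8  32.4] xhead -72.2 F [-0.  -0.4  0.1] op 51.3 q [ 0.23  0.79  1.28 -0.    1.07 -0.08]
-> d cm [-0.22  0.24  0.03] turn -0.5
```

View pics/c4.png

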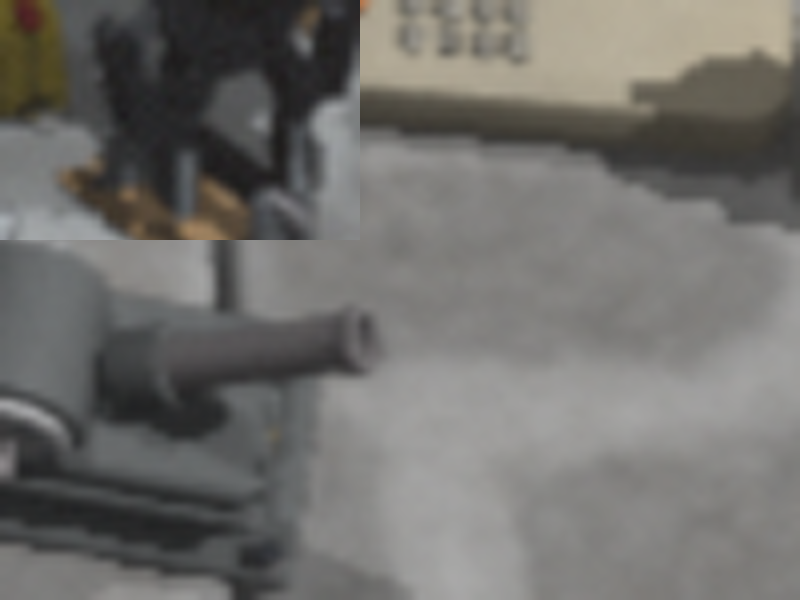

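Top mouth centre is at px (419.8,242.0), within 1 mm of the scene estimate. The inset shows the fingers straddling the handle. Next I close on it and work out the tube heading.

>>> apply_moves([
  [0.3,-0.1,0.2,0,0],
  [0.8,-0.1,0.2,0,0],
  [1,-0.1,0.2,0,0],
  [1,-0.1,0.2,0,0],
  [1,-0.1,0.2,0,0],
], squeeze=40)

```text
clock: 3.38
tcp_pos: [599.7, 259.2, 30.0]
orientation: [[0.306, 0.004, 0.952], [-0.952, 0.001, 0.306], [0.0, -1.0, 0.004]]
wrist_force: [4.5, 2.1, -0.8]
opening: 15.8
```

Run:
```python
from h import *
from scipy.optimize import brentq
np.set_printoptions(precision=1,suppress=True)
go(599,260,110,108.3)
c=lambda x,y:(375+(x+.5)/8-.5,200+(y+.5)/8-.5)
M=px2w('top',*c(362,341),z=108);print('mouth top',M)
s=np.radians(35)
def off(h,L):
    a=np.radians(h);P=M+L*np.array([np.cos(a)*np.cos(s),np.sin(a)*np.cos(s),-np.sin(s)]);return w2px('top',P)[0]
for h in (74,76,78,80,82): print(h,[(off(h,L)-[374.56,199.56])*8 for L in (40,60)])
for z,p in ((0,[(0,532),(240,590)]),(8,[(0,482),(250,540)])):
    e=np.array([px2w('top',*c(*q),z=z) for q in p]);print(e,np.degrees(np.arctan2(*(e[0]-e[1])[1::-1])))
```

```text
t 3.38 tcp [599.7 259.2  30. ] xhead -72.2 F [ 4.5  2.1 -0.8] op 15.8 q [ 0.2  0.8  1.3  0.   1.1 -0.1]
-> d cm [-0.1 -8.  -0. ] turn -0.5
mouth top [ 470.  -249.3  108. ]
74 [array([260.7, 346.7]), array([211.1, 349.5])]
76 [array([260. , 349.5]), array([210.1, 353.7])]
78 [array([259.4, 352.4]), array([209.2, 357.9])]
80 [array([258.9, 355.2]), array([208.5, 362.2])]
82 [array([258.6, 358.1]), array([208. , 366.5])]
[[ 445.9 -132.4    0. ]
 [ 424.3 -218.1    0. ]] 75.83873497959226
[[ 462.1 -132.2    8. ]
 [ 440.4 -221.5    8. ]] 76.34366300885623
```

>>> apply_moves([
  [1,0,-2,0,0],
  [1,0,-5,0,0],
  [1,0,-9,0,0],
  [1,0,-13,0,0],
  [1,0,-16,0,0],
])

```text
clock: 4.0
tcp_pos: [598.5, 258.8, 191.2]
orientation: [[0.306, 0.001, 0.952], [-0.952, 0.0, 0.306], [0.0, -1.0, 0.001]]
wrist_force: [0.5, 0.5, -1.1]
opening: 15.3
```

```bash
python3 -c "
from h import *
go(435,-402,190,77)"
```

```text
t 4.00 tcp [598.5 258.8 191.2] xhead -72.2 F [ 0.5  0.5 -1.1] op 15.3 q [ 0.23  0.63  1.13 -0.    1.39 -0.08]
-> d cm [ 57.92   0.09 -35.76] turn 30.8
```

>>> apply_moves([
  [1,2.5,0,-1.6,2],
  [1,6.5,0,-4,6],
  [1,11,0,-6.8,10],
  [1,15.5,0,-9.6,15],
  [1,20,0,-12.3,20],
])

```text
clock: 4.62
tcp_pos: [541.7, 29.2, 189.4]
orientation: [[-0.041, 0.0, 0.999], [-0.999, -0.0, -0.041], [0.0, -1.0, 0.0]]
wrist_force: [1.1, 0.5, -1.3]
opening: 15.2
```

```bash
python3 -c "
from h import *
go(435,-402,190,77)"
```

```text
t 4.62 tcp [541.7  29.2 189.4] xhead -92.4 F [ 1.1  0.5 -1.3] op 15.2 q [-0.16  0.39  1.51 -0.    1.25 -0.12]
-> d cm [43.53 -0.05 -8.89] turn 10.6
```

>>> apply_moves([
  [1,5,0,-1.0,2],
  [1,10,0,-2.0,4],
  [1,15,0,-3.0,6],
  [1,20,0,-4,8],
  [1,25,0,-5.1,10.6],
])

```text
clock: 5.25
tcp_pos: [481.2, -218.6, 189.5]
orientation: [[-0.223, 0.0, 0.975], [-0.975, -0.0, -0.223], [0.0, -1.0, 0.0]]
wrist_force: [1.4, -0.4, -1.9]
opening: 15.4
```

```bash
python3 -c "
from h import *
go(435,-402,190,77)"
```

```text
t 5.25 tcp [ 481.2 -218.6  189.5] xhead -102.9 F [ 1.4 -0.4 -1.9] op 15.4 q [-0.65  0.36  1.55  0.    1.23 -0.42]
-> d cm [18.91 -0.05 -0.41] turn 0.1
```

>>> apply_moves([
  [1,5,0,-0.1,0],
  [1,10,0,-0.2,0],
  [1,15,0,-0.3,0],
  [1,18.9,2,-0.4,0],
  [1,18.9,5,-0.4,0],
])

```text
clock: 5.88
tcp_pos: [435.1, -403.2, 139.0]
orientation: [[-0.225, 0.001, 0.974], [-0.974, -0.002, -0.225], [0.002, -1.0, 0.001]]
wrist_force: [0.9, 0.6, -1.4]
opening: 15.2
```

Run:
```python
from h import *
go(435,-402,86,77)
a,d=viewer.get_image('scene');b,dt=viewer.get_image('top')
cv2.imwrite('pics/s2.png',a);cv2.imwrite('pics/t2.png',b)
print(w2px('scene',[[435,-402,160],[470.5,-250,160]]),w2px('top',[[435,-402,160],[470.5,-250,160]]))
C=np.zeros((600,800,3),np.uint8)
C[:,:400]=cv2.resize(a[230:350,290:370],(400,600),interpolation=2)   # x5 origin 290,230
C[:480,400:]=cv2.resize(b[195:275,405:505],(400,320),interpolation=2).repeat(1,0)[:0].shape and np.pad(cv2.resize(b[195:275,405:505],(400,320),interpolation=2),((0,160),(0,0),(0,0)))
cv2.imwrite('pics/c5.png',C)
```

```text
t 5.88 tcp [ 435.1 -403.2  139. ] xhead -103.0 F [ 0.9  0.6 -1.4] op 15.2 q [-0.94  0.54  1.41 -0.    1.19 -0.72]
-> d cm [-0.12  5.3  -0.05] turn 0.0
[[319.3753522  298.8470871 ]
 [321.22041482 270.0920127 ]] [[481.34953967 245.80403741]
 [422.86995948 233.15136998]]
```

View pics/c5.png

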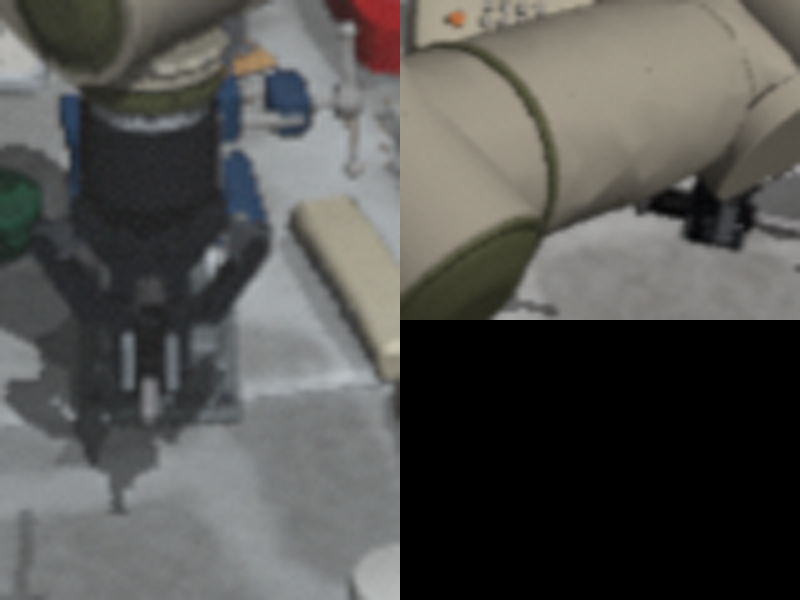

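Run:
```python
from h import *
np.set_printoptions(precision=1,suppress=True)
h=np.radians(77);f=np.array([np.cos(h),np.sin(h),0]);g=np.array([435.1,-403.2,159.])
for pit in (-10,-5,0,5,10):
    p=np.radians(pit);ax=f*np.cos(p)-np.array([0,0,1])*np.sin(p);n=f*np.sin(p)+np.array([0,0,1])*np.cos(p)
    q=w2px('scene',[g-35*ax+4*n,g-66*ax+4*n,g-66*ax-4*n]);print(pit,'(tip down +)',((q-[289.6,229.6])*5))
```

```text
-10 (tip down +) [[147.4 388. ]
 [145.5 428.7]
 [145.7 439.6]]
-5 (tip down +) [[147.4 383.2]
 [145.5 420. ]
 [145.6 431.9]]
0 (tip down +) [[147.4 378.2]
 [145.4 410.7]
 [145.5 423.4]]
5 (tip down +) [[147.4 372.9]
 [145.4 401. ]
 [145.4 414.4]]
10 (tip down +) [[147.4 367.5]
 [145.5 390.8]
 [145.4 404.8]]
```

The rod is held level and the grip sits as planned: the stub's predicted span of 378–423 matches the observed 378–425. Next I lower to mouth height.

>>> apply_moves([
  [1,0,2,0,0],
  [1,0,4.5,0,0],
  [1,0,5.3,0,0],
  [1,-1,5.35,-0.05,0],
  [1,-2,5.35,-0.05,0],
], squeeze=20)

```text
clock: 6.6
tcp_pos: [440.6, -380.4, 87.0]
orientation: [[-0.221, 0.001, 0.975], [-0.975, -0.001, -0.221], [0.001, -1.0, 0.001]]
wrist_force: [0.5, 0.5, -1.7]
opening: 14.8
```

```bash
cat >> h.py <<'E'
H=np.radians(77);F=np.array([np.cos(H),np.sin(H),0]);LAT=np.array([np.sin(H),-np.cos(H),0]);M=np.array([470,-250,108.])
def st():
    s=robot.observe();g=s['tcp_pos']+[0,0,20]-M;w=s['wrist_force']
    print('t %.2f grip f %.1f lat %.1f z %.1f'%(s['clock'],g@F,g@LAT,g[2]),'F f/lat/z %.1f %.1f %.1f'%(w@F,w@LAT,w[2]),'op %.1f'%s['opening'],'T',np.round(s['wrist_torque'],2))
E
python3 -c "
from h import *
st()"
```

```text
t 6.60 grip f -133.7 lat 0.7 z -1.0 F f/lat/z 0.6 0.4 -1.7 op 14.8 T [-0.05  0.    0.01]
```

>>> apply_moves([
  [1,-0.1,0.15,-0.05,0],
  [1,-0.4,0.15,-0.05,0],
  [1,-0.8,0.15,-0.05,0],
  [1,-1.2,0.15,-0.05,0],
  [1,-1.2,0.15,-0.05,0],
])

```text
clock: 7.22
tcp_pos: [442.3, -368.8, 84.3]
orientation: [[-0.221, 0.0, 0.975], [-0.975, 0.0, -0.221], [-0.0, -1.0, 0.0]]
wrist_force: [0.7, 0.5, -1.6]
opening: 15.2
```

```bash
python3 -c "
from h import *
st()"
```

```text
t 7.22 grip f -122.0 lat -0.3 z -3.7 F f/lat/z 0.7 0.5 -1.6 op 15.2 T [ 0.08 -0.06 -0.08]
```

>>> apply_moves([
  [1,-0.1,-0.05,0,0],
  [1,-0.2,-0.1,0,0],
  [1,-0.3,-0.1,0,0],
  [1,-0.4,-0.1,0,0],
  [1,-0.4,-0.1,0,0],
])

```text
clock: 7.85
tcp_pos: [443.1, -365.1, 85.3]
orientation: [[-0.222, -0.0, 0.975], [-0.975, 0.0, -0.222], [-0.0, -1.0, -0.0]]
wrist_force: [0.3, 0.6, -1.7]
opening: 15.5
```

```bash
python3 -c "
from h import *
st()
a,d=viewer.get_image('scene');b,dt=viewer.get_image('top')
C=np.zeros((600,800,3),np.uint8)
C[:,:400]=cv2.resize(a[240:340,290:357],(400,600),interpolation=2)
C[:400,400:]=cv2.resize(b[205:275,400:470],(400,400),interpolation=2)
cv2.imwrite('pics/c6.png',C)"
```

```text
t 7.85 grip f -118.2 lat -0.3 z -2.7 F f/lat/z 0.7 0.1 -1.7 op 15.5 T [-0.01  0.05 -0.08]
```

View pics/c6.png

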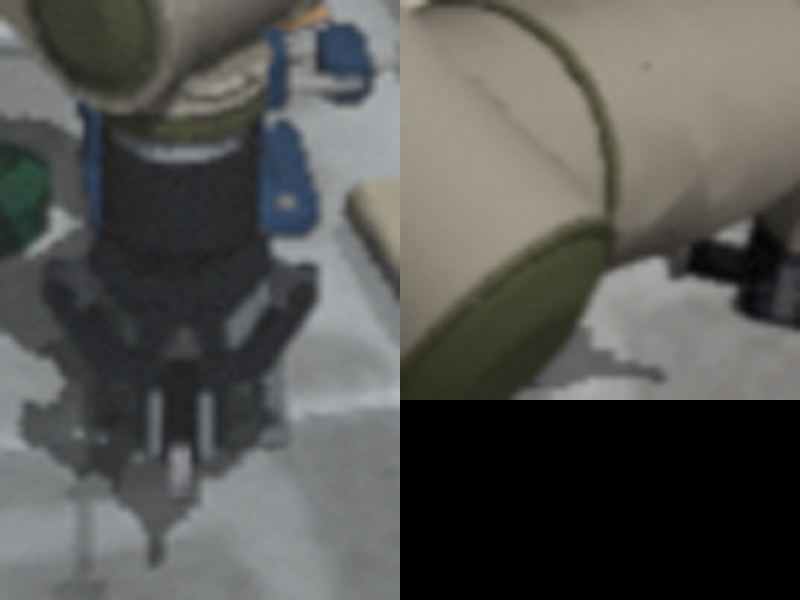

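Neither view shows the tip: the gripper and arm hide it. I'll feel for the tube's upper wall instead.

>>> apply_moves([
  [1,-0.1,0,0,0],
  [1,-0.25,0,0,0],
  [1,-0.4,0,0,0],
  [1,-0.5,0,0,0],
  [1,-0.5,0,0,0],
])

```text
clock: 8.57
tcp_pos: [444.2, -360.6, 85.4]
orientation: [[-0.222, 0.0, 0.975], [-0.975, -0.001, -0.222], [0.001, -1.0, 0.0]]
wrist_force: [0.9, -3.8, -3.5]
opening: 15.6
```

```bash
python3 -c "
from h import *
st()"
```

```text
t 8.57 grip f -113.6 lat -0.2 z -2.6 F f/lat/z -3.5 1.7 -3.5 op 15.6 T [-0.84 -0.02 -0.17]
```

Contact is as expected: the force is back and down, which fits the tip under the upper wall of the flare. Now I swing the grip up in an arc about the tip so the rod tilts in the pads.

>>> apply_moves([
  [1,-0.05,-0.7,0,0],
  [1,-0.15,-1.4,0,0],
  [1,-0.3,-2.1,0,0],
  [1,-0.5,-2.75,0,0],
  [1,-0.7,-3.4,0,0],
])

```text
clock: 9.2
tcp_pos: [445.8, -353.5, 119.9]
orientation: [[-0.222, 0.0, 0.975], [-0.975, -0.001, -0.222], [0.001, -1.0, 0.0]]
wrist_force: [-0.4, -3.9, -3.1]
opening: 15.3
```

```bash
python3 -c "
from h import *
st()"
```

```text
t 9.20 grip f -106.3 lat -0.3 z 31.9 F f/lat/z -3.9 0.5 -3.1 op 15.3 T [-1.05  0.22  0.  ]
```

>>> apply_moves([
  [1,-0.28,-0.65,0,0],
  [1,-0.59,-1.29,0,0],
  [1,-0.95,-1.9,0,0],
  [1,-1.35,-2.48,0,0],
  [1,-1.76,-3.03,0,0],
])

```text
clock: 9.82
tcp_pos: [449.7, -335.9, 150.1]
orientation: [[-0.222, 0.0, 0.975], [-0.975, 0.0, -0.222], [-0.0, -1.0, 0.0]]
wrist_force: [-0.8, -3.0, -3.3]
opening: 15.2
```

```bash
python3 -c "
from h import *
st()
a,d=viewer.get_image('scene');b,dt=viewer.get_image('top')
C=np.zeros((600,800,3),np.uint8)
C[:,:400]=cv2.resize(a[225:325,290:357],(400,600),interpolation=2)
C[:400,400:]=cv2.resize(b[205:275,400:470],(400,400),interpolation=2)
cv2.imwrite('pics/c7.png',C)"
```

```text
t 9.82 grip f -88.3 lat -0.5 z 62.1 F f/lat/z -3.1 -0.1 -3.3 op 15.2 T [-0.76  0.1   0.02]
```

View pics/c7.png

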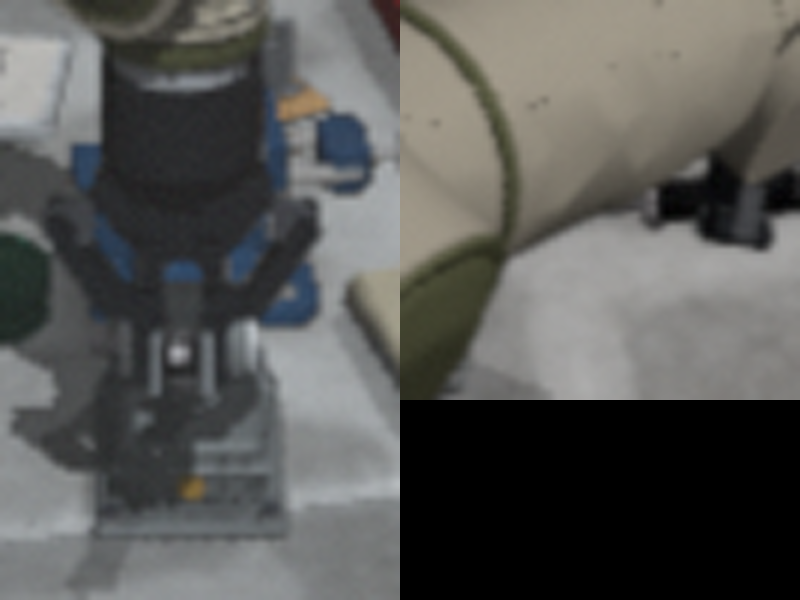

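The stub end now shows end-on, so the rod has tilted close to the tube's slope. Next I slide it down the bore.

>>> apply_moves([
  [1,-0.6,0.42,0,0],
  [1,-1.4,0.98,0.02,0],
  [1,-2.2,1.54,0.03,0],
  [1,-3.0,2.1,0.05,0],
  [1,-3.6,2.52,0.05,0],
])

```text
clock: 10.55
tcp_pos: [458.2, -300.6, 123.9]
orientation: [[-0.221, -0.0, 0.975], [-0.975, 0.0, -0.221], [-0.0, -1.0, -0.0]]
wrist_force: [-0.1, 0.7, -1.1]
opening: 15.3
```

```bash
python3 -c "
from h import *
st()"
```

```text
t 10.55 grip f -52.0 lat -0.1 z 35.9 F f/lat/z 0.7 -0.3 -1.1 op 15.3 T [ 0.03  0.   -0.04]
```

>>> apply_moves([
  [1,-0.4,0.28,0,0],
  [1,-0.8,0.56,0,0],
  [1,-1.2,0.84,0,0],
  [1,-1.5,1.05,0,0],
  [1,-1.5,1.05,0,0],
])

```text
clock: 11.18
tcp_pos: [461.4, -286.5, 113.7]
orientation: [[-0.221, -0.0, 0.975], [-0.975, 0.0, -0.221], [-0.0, -1.0, -0.0]]
wrist_force: [-0.1, 0.7, -2.4]
opening: 15.6
```

```bash
python3 -c "
from h import *
st()"
```

```text
t 11.18 grip f -37.5 lat -0.2 z 25.7 F f/lat/z 0.6 -0.3 -2.4 op 15.6 T [-0.08  0.13  0.04]
```

>>> apply_moves([
  [1,-0.1,0.07,0,0],
  [1,-0.2,0.14,0,0],
  [1,-0.3,0.21,0,0],
  [1,-0.4,0.28,0,0],
  [1,-0.4,0.28,0,0],
])

```text
clock: 11.8
tcp_pos: [462.3, -282.7, 111.0]
orientation: [[-0.222, -0.0, 0.975], [-0.975, 0.0, -0.222], [-0.0, -1.0, -0.0]]
wrist_force: [-0.4, -0.5, -3.0]
opening: 15.5
```

```bash
python3 -c "
from h import *
st()"
```

```text
t 11.80 grip f -33.6 lat -0.1 z 23.0 F f/lat/z -0.6 -0.3 -3.0 op 15.5 T [-0.08  0.19  0.08]
```

>>> apply_moves([
  [1,-0.08,0.06,0,0],
  [1,-0.16,0.11,0,0],
  [1,-0.24,0.17,0,0],
  [1,-0.32,0.22,0,0],
  [1,-0.32,0.22,0,0],
])

```text
clock: 12.42
tcp_pos: [462.7, -282.3, 110.7]
orientation: [[-0.221, 0.0, 0.975], [-0.975, -0.006, -0.221], [0.006, -1.0, 0.002]]
wrist_force: [-8.9, -9.6, 10.6]
opening: 15.1
```

```bash
python3 -c "
from h import *
st()"
```

```text
t 12.43 grip f -33.1 lat 0.2 z 22.7 F f/lat/z -11.4 -6.6 10.6 op 15.1 T [-1.6   1.68  0.25]
```

>>> apply_moves([
  [1,0.03,-0.02,-0.04,0],
  [1,0.06,-0.04,-0.08,0],
  [1,0.1,-0.07,-0.1,0],
  [1,0.1,-0.07,-0.1,0],
  [1,0.1,-0.07,-0.1,0],
])

```text
clock: 13.05
tcp_pos: [462.4, -282.3, 110.9]
orientation: [[-0.222, 0.002, 0.975], [-0.975, -0.004, -0.222], [0.004, -1.0, 0.003]]
wrist_force: [-2.0, -6.9, 3.2]
opening: 15.3
```

Run:
```python
from h import *
st()
a,d=viewer.get_image('scene');b,dt=viewer.get_image('top')
C=np.zeros((600,800,3),np.uint8)
C[:,:400]=cv2.resize(a[245:320,297:347],(400,600),interpolation=2)
C[:400,400:]=cv2.resize(b[215:265,400:450],(400,400),interpolation=2)
cv2.imwrite('pics/c8.png',C)
print(w2px('top',[M]))
```

```text
t 13.05 grip f -33.2 lat -0.1 z 22.9 F f/lat/z -7.2 -0.4 3.2 op 15.3 T [-1.21  0.33  0.04]
[[420.08067486 242.19408014]]
```

View pics/c8.png

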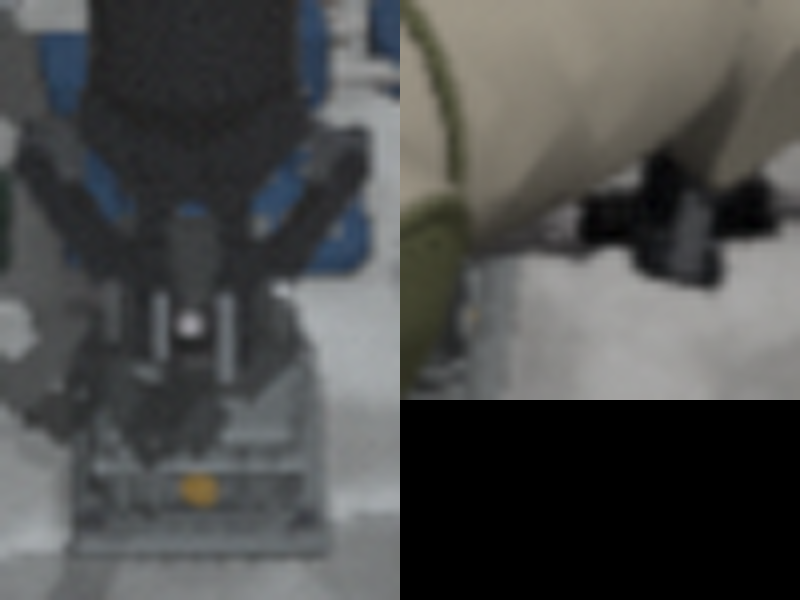

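The contact force is now purely axial at about 8–9 N (its slope is 34°, which matches the bore), and the grip is 40.3 mm behind the mouth against 41 expected. The collar is home, so I pause there.

>>> apply_moves([
  [1,-0.04,0.03,0,0],
  [1,-0.04,0.03,0,0],
  [1,-0.04,0.03,0,0],
  [1,-0.04,0.03,0,0],
  [1,-0.04,0.03,0,0],
])

```text
clock: 13.78
tcp_pos: [462.4, -282.3, 110.8]
orientation: [[-0.222, 0.002, 0.975], [-0.975, -0.005, -0.222], [0.005, -1.0, 0.004]]
wrist_force: [-3.3, -8.4, 5.5]
opening: 15.2
```

>>> apply_moves([
  [1,0,0,0,0],
  [1,0,0,0,0],
  [1,0,0,0,0],
  [1,0,0,0,0],
  [1,0,0,0,0],
])

```text
clock: 14.4
tcp_pos: [462.5, -282.3, 110.8]
orientation: [[-0.222, 0.003, 0.975], [-0.975, -0.005, -0.222], [0.005, -1.0, 0.004]]
wrist_force: [-3.4, -9.4, 4.8]
opening: 15.6
```

```bash
python3 -c "
from h import *
st()"
```

```text
t 14.40 grip f -33.2 lat -0.1 z 22.8 F f/lat/z -9.9 -1.2 4.8 op 15.6 T [-1.39  0.48  0.07]
```

>>> apply_moves([
  [1,0.6,-0.42,0,0],
  [1,1.8,-1.26,0,0],
  [1,3.2,-2.24,0,0],
  [1,4.6,-3.22,0,0],
  [1,6.0,-4.2,0,0],
])

```text
clock: 15.02
tcp_pos: [448.4, -339.7, 152.1]
orientation: [[-0.222, 0.0, 0.975], [-0.975, -0.0, -0.222], [0.0, -1.0, 0.0]]
wrist_force: [0.3, 0.6, -1.5]
opening: 15.3
```

```bash
python3 -c "
from h import *
st()"
```

```text
t 15.03 grip f -92.2 lat -0.9 z 64.1 F f/lat/z 0.6 0.2 -1.5 op 15.3 T [ 0.01  0.04 -0.03]
```

>>> apply_moves([
  [1,0.47,0.56,0.05,0],
  [1,0.9,1.2,0.05,0],
  [1,1.3,1.85,0.05,0],
  [1,1.66,2.52,0.05,0],
  [1,1.96,3.21,0.05,0],
])

```text
clock: 15.65
tcp_pos: [444.7, -357.4, 118.4]
orientation: [[-0.221, -0.0, 0.975], [-0.975, 0.001, -0.221], [-0.001, -1.0, -0.001]]
wrist_force: [0.8, 2.2, 1.3]
opening: 15.2
```

```bash
python3 -c "
from h import *
st()"
```

```text
t 15.65 grip f -110.4 lat -0.4 z 30.4 F f/lat/z 2.3 0.3 1.3 op 15.2 T [ 0.75 -0.29 -0.08]
```

>>> apply_moves([
  [1,0.4,0.54,0,0],
  [1,0.63,1.26,0,0],
  [1,0.8,2.0,0,0],
  [1,0.93,2.7,0,0],
  [1,1.0,3.5,0,0],
])

```text
clock: 16.27
tcp_pos: [442.5, -367.7, 83.8]
orientation: [[-0.222, 0.0, 0.975], [-0.975, -0.0, -0.222], [0.0, -1.0, 0.0]]
wrist_force: [0.7, 0.7, 1.9]
opening: 15.5
```

```bash
python3 -c "
from h import *
st()"
```

```text
t 16.27 grip f -120.8 lat -0.3 z -4.2 F f/lat/z 0.8 0.5 1.9 op 15.5 T [ 0.49 -0.09  0.01]
```

>>> apply_moves([
  [1,0,0.05,0,0],
  [1,0,0.05,0,0],
  [1,1,0,0,0],
  [1,2.2,0,0,0],
  [1,3.6,0,0,0],
], squeeze=60)

```text
clock: 16.9
tcp_pos: [434.2, -403.8, 84.1]
orientation: [[-0.222, -0.0, 0.975], [-0.975, -0.0, -0.222], [0.0, -1.0, -0.0]]
wrist_force: [0.4, -0.0, -1.4]
opening: 15.0
```

>>> apply_moves([
  [1,0.4,-2,0,0],
  [1,0.4,-4,0,0],
  [1,0.4,-6,0,0],
  [1,0.4,-6,0,0],
  [1,0.4,-6,0,0],
])

```text
clock: 17.52
tcp_pos: [433.3, -406.6, 143.1]
orientation: [[-0.222, -0.001, 0.975], [-0.975, 0.001, -0.222], [-0.001, -1.0, -0.001]]
wrist_force: [0.1, -1.1, -1.1]
opening: 15.0
```

Run:
```python
from h import *
st();s=robot.observe()
a,d=viewer.get_image('scene');cv2.imwrite('pics/s3.png',a)
C=cv2.resize(a[230:350,290:370],(400,600),interpolation=2);cv2.imwrite('pics/c9.png',C)
g=s['tcp_pos']+[0,0,20]
for pit in (-10,-5,0,5,10):
    p=np.radians(pit);ax=F*np.cos(p)-np.array([0,0,1])*np.sin(p);n=F*np.sin(p)+np.array([0,0,1])*np.cos(p)
    q=w2px('scene',[g-35*ax+4*n,g-66*ax+4*n,g-66*ax-4*n]);print(pit,'(tip down +)',((q-[289.6,229.6])*5).round())
go(354,169,200,45)
```

```text
t 17.52 grip f -160.9 lat -0.6 z 55.1 F f/lat/z -1.0 0.3 -1.1 op 15.0 T [-0.    0.07 -0.01]
-10 (tip down +) [[145. 385.]
 [143. 426.]
 [143. 437.]]
-5 (tip down +) [[145. 381.]
 [143. 417.]
 [143. 429.]]
0 (tip down +) [[145. 376.]
 [143. 408.]
 [143. 421.]]
5 (tip down +) [[145. 370.]
 [143. 398.]
 [143. 412.]]
10 (tip down +) [[145. 365.]
 [143. 388.]
 [143. 402.]]
t 17.57 tcp [ 433.3 -406.5  143. ] xhead -102.8 F [-0.7 -0.2 -1.6] op 14.9 q [-0.95  0.54  1.4  -0.    1.21 -0.73]
-> d cm [-54.36  -5.61 -20.51] turn 32.2
```

View pics/c9.png

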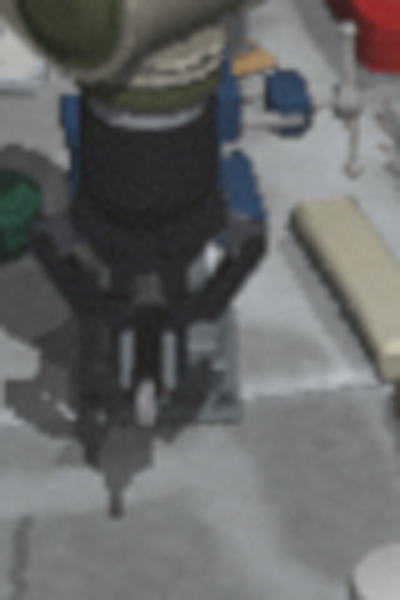

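Still level: the stub spans about 376–425, against 376–421 predicted for level. Next I move toward the plate and refine the plate's centre.

Run:
```python
from h import *
np.set_printoptions(precision=1,suppress=True)
for n,(u0,u1,v0,v1) in {'top':(205,270,238,290),'scene':(268,306,225,252)}.items():
    a,d=viewer.get_image(n);c=cv2.cvtColor(a[v0:v1,u0:u1],cv2.COLOR_BGR2HSV)
    k=6;V=cv2.resize(c[...,2],None,fx=k,fy=k,interpolation=2)
    _,m=cv2.threshold(V,0,255,cv2.THRESH_BINARY|cv2.THRESH_OTSU)
    for t in (_,_+15):
        m=((V>t)*255).astype(np.uint8)
        cs,_h=cv2.findContours(m,cv2.RETR_EXTERNAL,2);cc=cv2.convexHull(max(cs,key=cv2.contourArea))[:,0]
        P=px2w(n,u0+(cc[:,0]+.5)/k-.5,v0+(cc[:,1]+.5)/k-.5,z=15)
        r=cv2.minAreaRect(P[:,:2].astype(np.float32));print(n,t,r)
```

```text
top 153.0 ((447.65118408203125, 277.38262939453125), (161.84912109375, 158.8596954345703), 6.507530212402344)
top 168.0 ((464.4237060546875, 269.59320068359375), (136.56710815429688, 122.92588806152344), 74.60829162597656)
scene 112.0 ((416.1437683105469, 252.9537353515625), (106.93083190917969, 247.40086364746094), 16.854385375976562)
scene 127.0 ((416.42120361328125, 253.4131317138672), (101.34397888183594, 244.26776123046875), 16.223758697509766)
```

>>> apply_moves([
  [1,-2.0,-2.0,-0.8,0],
  [1,-6,-4,-2.2,2],
  [1,-11,-5.5,-4,5],
  [1,-16,-5.5,-6,9],
  [1,-21,-5.5,-8,13],
])

```text
clock: 18.3
tcp_pos: [401.7, -182.4, 199.0]
orientation: [[-0.438, 0.0, 0.899], [-0.899, 0.0, -0.438], [-0.0, -1.0, -0.0]]
wrist_force: [0.9, -0.0, -1.0]
opening: 15.2
```

```bash
python3 -c "
from h import *
go(354,169,200,45)"
```

```text
t 18.30 tcp [ 401.7 -182.4  199. ] xhead -116.0 F [ 0.9 -0.  -1. ] op 15.2 q [-0.69  0.16  1.78  0.    1.2  -0.24]
-> d cm [-29.51  -0.1  -19.66] turn 19.0
```

>>> apply_moves([
  [1,-5,0,-3.3,4],
  [1,-10,0,-6.6,8],
  [1,-15,0,-10,12],
  [1,-20,0,-13.3,16],
  [1,-25,0,-16.7,19],
])

```text
clock: 18.92
tcp_pos: [360.1, 115.5, 199.2]
orientation: [[-0.706, 0.0, 0.708], [-0.708, -0.0, -0.706], [-0.0, -1.0, 0.0]]
wrist_force: [0.7, -0.4, -2.5]
opening: 15.0
```

```bash
python3 -c "
from h import *
go(355,172,100,45)"
```

```text
t 18.93 tcp [360.1 115.5 199.2] xhead -134.9 F [ 0.7 -0.4 -2.5] op 15.0 q [-0.    0.01  1.94 -0.    1.18  0.78]
-> d cm [-3.64  9.92 -4.36] turn 0.1
```

>>> apply_moves([
  [1,-1.8,1,-2.2,0],
  [1,-3.6,3,-4.4,0],
  [1,-3.6,6,-4.4,0],
  [1,-3.6,9,-4.4,0],
  [1,-3.6,12,-4.4,0],
])

```text
clock: 19.55
tcp_pos: [354.7, 170.3, 78.1]
orientation: [[-0.704, -0.0, 0.71], [-0.71, -0.0, -0.704], [0.0, -1.0, -0.0]]
wrist_force: [0.3, -0.1, -1.8]
opening: 15.2
```

Run:
```python
from h import *
go(355,172,35,45)
s=robot.observe();h=np.radians(45);g=s['tcp_pos']+[0,0,20];f=np.array([np.cos(h),np.sin(h),0])
a,d=viewer.get_image('scene');b,dt=viewer.get_image('top')
C=np.zeros((600,800,3),np.uint8)
C[:,:400]=cv2.resize(a[205:280,265:315],(400,600),interpolation=2) #x8
C[:400,400:]=cv2.resize(b[215:295,200:280],(400,400),interpolation=2) #x5
cv2.imwrite('pics/c10.png',C)
P=[g+126*f,g-66*f,np.array([444,261,15])]
print('scene crop',((w2px('scene',P)-[264.56,204.56])*8).round());print('top crop',((w2px('top',P)-[199.6,214.6])*5+[400,0]).round())
```

```text
t 19.55 tcp [354.7 170.3  78.1] xhead -134.8 F [ 0.3 -0.1 -1.8] op 15.2 q [ 0.15  0.24  2.06 -0.    0.84  0.93]
-> d cm [-0.14  4.31 -0.1 ] turn 0.2
scene crop [[180. 103.]
 [-84. 261.]
 [185. 262.]]
top crop [[574. 176.]
 [809. 411.]
 [592. 240.]]
```

View pics/c10.png

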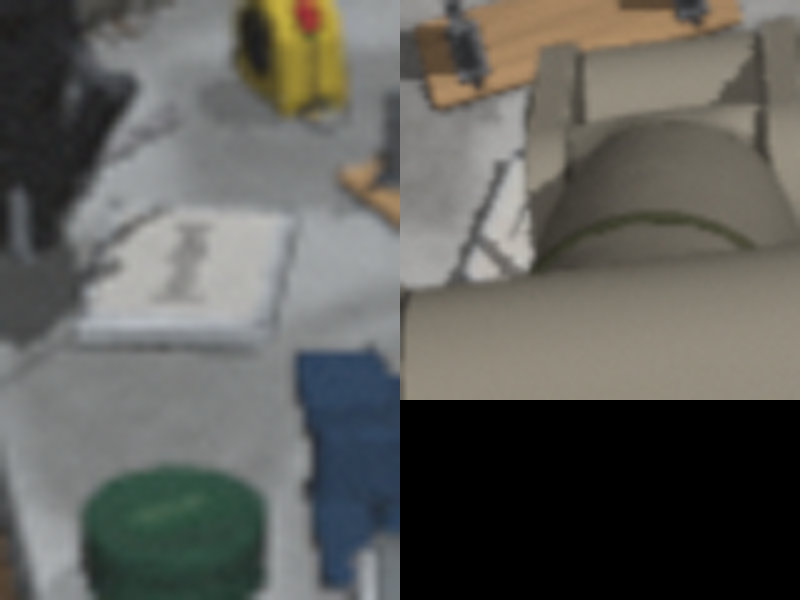

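The tip is at scene crop (180,104), predicted (180,103). The tick centre is at (183,263), predicted (185,262) for the plate middle. The tip is in place, so now I lower to 40 mm above the plate.

>>> apply_moves([
  [1,-0.1,1,-0.1,0],
  [1,-0.1,2.5,-0.1,0],
  [1,-0.1,3.7,-0.1,0],
  [1,-0.1,4.3,-0.1,0],
  [1,-0.1,4.3,-0.1,0],
])

```text
clock: 20.27
tcp_pos: [354.9, 171.7, 36.2]
orientation: [[-0.705, -0.0, 0.709], [-0.709, -0.0, -0.705], [0.0, -1.0, -0.0]]
wrist_force: [0.2, -0.1, -1.6]
opening: 14.9
```

>>> apply_moves([
  [1,0,0,0,0],
  [1,0,0,0,0],
  [1,0,0,0,0],
  [1,0,0,0,0],
  [1,0,0,0,0],
])

```text
clock: 20.9
tcp_pos: [354.9, 171.7, 36.2]
orientation: [[-0.705, 0.0, 0.709], [-0.709, 0.0, -0.705], [-0.0, -1.0, 0.0]]
wrist_force: [0.7, -0.5, -1.0]
opening: 15.0
```

Run:
```python
from h import *
go(355,172,35,45)
s=robot.observe();h=np.radians(45.2);g=s['tcp_pos']+[0,0,20];f=np.array([np.cos(h),np.sin(h),0])
a,d=viewer.get_image('scene')
cv2.imwrite('pics/c11.png',cv2.resize(a[205:280,265:340],(600,600),interpolation=2))
P=[g+126*f,g+41*f,np.array([444,261,15])]
print(P[0],'scene crop',((w2px('scene',P)-[264.56,204.56])*8).round())
```

```text
t 20.90 tcp [354.9 171.7  36.2] xhead -134.8 F [ 0.7 -0.5 -1. ] op 15.0 q [0.15 0.33 2.09 0.   0.72 0.93]
-> d cm [-0.03  0.12 -0.01] turn 0.2
[443.65449343 261.10326465  56.22422378] scene crop [[181. 183.]
 [ 70. 252.]
 [185. 262.]]
```

```bash
python3 -c "
from bench import robot
print(robot.finish_job())"
```

```text
the job is handed in; nothing more can be done
None
```

I took the rod from its rest, pushed it home in the guide tube, paused, drew it out and handed the job in at about 21 s. The rod is still held level over the reading plate. The tool can only yaw, so I tilted the rod in the lightly closed pads (20 N) against the tube's mouth, and levelled it again the same way before drawing it clear.

- **Collar home:** it met a firm stop. While it was held there for over a second, the push was about 9–12 N, nearly along the bore. The grip was 40.3 mm behind the mouth, against 41 mm expected. During the first contact the push briefly reached about 17 N, with 6.6 N sideways, and I eased that off. The seating was judged from force and position only, because the gripper hid the mouth from both cameras.
- **Final pose:** the tip is calculated at (444, 261, 56) mm, about 41 mm above the plate's middle. That middle is known to roughly 5–10 mm, because my early top and scene estimates differed by about 14 mm along y. A picture taken 42 mm higher showed the tip and the plate middle within a few crop pixels of where I predicted them.
- **Levelness:** the last view after drawing out showed the rod level to within about 3°. Wrist force at the end showed nothing touching beyond the rod's own weight.
- **Not checked:** I could not view the last picture, because the limit of 12 was reached. I kept well clear of the glue bottle, tin and tape measure, but did not measure them again at the end.

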